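Sort the squash bench: pollen to the dry box, fruit to the trays

ROBOT

A 6-joint arm with a two-finger parallel gripper is mounted at the origin on the work surface. World frame = base frame: x ahead of the robot, y to its left, z up, the work surface at z = 0. Lengths are in mm, angles in rad, forces in N, time in s.
With the tool pointing down it reaches from about 400 to 825 mm from the base axis. Payload 7 kg.
Tool frame: the origin (TCP) lies at the very end of the fingers, on their centre line; the grasp point (between the pads) lies 19 mm behind it; z points along the fingers, y is the line along which they close (so a half turn about z gives the same grasp; the last joint's range is limited). The gripper opens to 88 mm and grips with 3 to 60 N. Pads are 19 mm wide; open, the fingers measure 130 mm over their backs; the gripper's body (78 mm by 193 mm) begins 47 mm behind the grasp point.
Start: joints at [1.397, 0.359, 0.012, 0, -1.224, -0.288], TCP at [300.758, 604.268, 226.561] pointing down, gripper open.
Joint ranges: [-3.07, 3.07], [-1.43, 2.12], [-1.02, 1.25], [-3.03, 1.67], [-3.05, -0], [-3.03, 3.03]. Speed limits (rad/s): [2.39, 2.39, 3.01, 3.14, 3.14, 3.14].

INTERFACE

Orientations are given as a rotation vector (axis times angle).
In Python, from rig import bot gives the robot as it stands.
- The arm moves only by the tool drive_tool, never from a script. Its argument "series" is text: rows parted by semicolons, each of 5 numbers parted by spaces: the finger opening in cm, from 0 to 8.76, then the shift along the tool's x, y, z in cm, then the turn about the tool's z in rad. A call has 1 to 12 rows; each row is the pose to reach, as a shift and turn from the pose commanded when the call began, along the tool's axes at that moment; what a row does not reach only later rows make up. A row lasts 1/10 s, in which the tool goes at most 50 mm and 8.59 degrees, less where a joint would pass 70% of its speed; a pose out of reach is approached as far as the arm can. A call with a gripper value outside its range is refused whole. The fingers move at their own pace and stop on an object; "newtons" is the grip in N (left out, the last holds). Time passes only in rows, so rows that repeat a pose let the fingers close. It gives the time, the measured TCP pose, the force, the opening and the grip force at its end, in the units of the state.
- bot.read_state(): the state, without advancing time (a new reading comes with each control period).
- bot.grab_frame(name): name is "scene" or "side" or "wrist"; returns (picture, depth): 420x560x3 uint8, red, green, blue; 420x560 float32, mm along the optical axis (not along the pixel's ray), 0 where there is no reading.
- bot.camera_params(name): a dict with "fx", "fy", "cx", "cy" (pixels), "k1" (the pictures are not rectified: a ray, as slopes to the right and down, at radius r is drawn at 1 + k1 r^2 times it, then the intrinsics apply), "rvec" (rotation vector, rad) and "tvec" (3), from world to camera coordinates, as OpenCV has them. Camera axes: x right, y down, z forward; pixel columns grow to the right and rows downward; lengths in mm; the calibration is good to about 2 mm. A picture is of the moment at which its call begins: read the wrist's pose just before it. camera_params takes no time and is no camera call; for the wrist camera it gives the pose at the moment of the call.
- bot.sign_off(): hands the job in; it is judged then, once.
The state is a dict: "time_s": time; "q": joint angles; "qvel": joint speeds; "joint_efforts": joint torques, N m; "tcp_pos": TCP position; "ee_rot": TCP orientation; "ft_force": force on the tool from outside, world axes, zero at the start; "torque": the same for the moment, N m; "grip_width": finger opening in mm; "grasp_force": force on a finger pad.
Only numpy, scipy, OpenCV 4.12 (cv2) and the standard library are available. Lean on these libraries where they do the work, as an engineer would, in place of code of your own. Each camera call takes 0.05 s, during which the arm holds its last target. There are 200 camera calls.

TASK

Clear the greenhouse bench after picking. First, before moving any squash, stand the purple-capped pollen tube upright in the middle of the round port of the dry box, on the box's floor, without anything touching the orange roof. Then put both yellow pattypan squash in the white tray and both dark-green gem squash in the blue tray, stem up, side by side flat on the tray floor, and set them down gently.

Things in the scene. Friction and masses are not known exactly. Their poses are not given: they have to be found in the camera images.
- pollen_cap (a point): pollen tube: upright white tube, 34 mm in diameter, with a magenta-purple screw cap 36 mm in diameter and 30 mm tall on top; 105 mm tall in all, about 80 g. The point is the centre of the cap, 90 mm above the tube's foot; z is up along the tube. Grip it here, by the cap, so that the fingers stay above the dry box.
- gem_a_center (a point): round dark-green gem squash with paler stripes, 54 mm in diameter, 52 mm tall plus an 8 mm stem, flat base, about 110 g. The point is its centre, 26 mm above its base; z up along the stem. Grip here from above. The five loose things stand in a row along world y, at least 80 mm apart between centres: fingers closing along world x have free room.
- gem_b_center (a point): the second of the two: round dark-green gem squash with paler stripes, 54 mm in diameter, 52 mm tall plus an 8 mm stem, flat base, about 110 g. The point is its centre, 26 mm above its base; z up along the stem. Grip here from above.
- patty_a_center (a point): squat yellow pattypan squash with a scalloped edge, about 62 mm over the scallops and 58 mm at the firm widest band, 48 mm tall plus an 8 mm stem, flat base, about 100 g. The point is its centre, 24 mm above its base; z up along the stem. Grip here from above.
- patty_b_center (a point): the second of the two: squat yellow pattypan squash with a scalloped edge, about 62 mm over the scallops and 58 mm at the firm widest band, 48 mm tall plus an 8 mm stem, flat base, about 100 g. The point is its centre, 24 mm above its base; z up along the stem. Grip here from above.
- tray_white: white open tray 180 x 160 mm outside, 35 mm high, walls and floor 5 mm thick, fixed to the bench. Origin: centre of its underside; x along its 180 mm length, y across, z up. Two squash fit side by side along x, 42 mm either side of its centre.
- tray_blue: blue open tray 180 x 160 mm outside, 35 mm high, walls and floor 5 mm thick, fixed to the bench. Origin: centre of its underside; x along its 180 mm length, y across, z up. Two squash fit side by side along x, 42 mm either side of its centre.
- drybox: grey dry box with an orange roof, 150 x 150 mm, 56 mm high to the top of the roof, floor 4 mm thick, fixed to the bench. Origin: centre of its underside; z up. The tube stands on its floor, so the cap point ends 94 mm above the bench.
- port_lid: orange roof of the dry box, 150 x 150 x 6 mm, with a round port 70 mm in diameter at its centre. Origin: centre of the port, at the roof's underside, 50 mm above the bench; z up.

How it is judged:
By the outcome, as a careful person would: the job done as asked, in the order asked, and still so for the second after the job is handed in, with the robot touching nothing.
It also fails if it takes over 138 s, if anything falls off the work surface, if the arm or the gripper's body presses on something with over 40 N, if the wrist force passes 120 N, or if a joint passes its speed limit or range.

## Working session

There is one attempt and no reset: what is moved stays moved. The work goes in short steps, Python scripts to look and compute and a tool call to move; the robot and the scene stay as the last step left them, time stands still between calls to the robot, and variables do not carry over. Pictures are saved under pics/ and viewed, at most 14 in all, crops included, and the job is handed in when it is done.

Besides the shell and the picture viewer there is one more tool, called by a JSON object that holds its "op" and its "data". drive_tool: Moves the arm, as the interface text tells. Its arguments: {"type":"object","properties":{"series":{"type":"string"},"newtons":{"type":"number"}},"required":["series"]}

```bash
mkdir -p pics; ls; python3 - <<'E'
from rig import bot
import cv2,numpy as np
s=bot.read_state(); print({k:np.round(v,3).tolist() for k,v in s.items()})
for n in("scene","side"):
    p,d=bot.grab_frame(n); cv2.imwrite(f"pics/{n}0.png",p[:,:,::-1]); np.savez(f"{n}0.npz",p=p,d=d)
    c=bot.camera_params(n); print(n,c, (-cv2.Rodrigues(np.array(c['rvec'],float))[0].T@np.array(c['tvec'])).round(0))
E
```

```text
pics
{'time_s': 0.0, 'q': [1.397, 0.359, 0.011, -0.0, -1.224, -0.288], 'qvel': [0.0, -0.001, -0.001, 0.0, 0.0, -0.0], 'joint_efforts': [0.0, -58.272, 29.305, 6.997, 0.007, -0.0], 'tcp_pos': [300.557, 603.842, 225.643], 'ee_rot': [3.057, -0.719, -0.0], 'ft_force': [-0.006, 0.617, -0.048], 'torque': [0.022, 0.091, -0.023], 'grasp_force': 0.0, 'grip_width': 87.497}
scene {'fx': 476.37881286240025, 'fy': 476.37881286240025, 'cx': 276.4449782011703, 'cy': 212.98516340042823, 'k1': -0.14430116007119376, 'rvec': array([ 0.71823794,  2.72572572, -0.90849278]), 'tvec': array([ 474.02805792, -161.66759243, 1358.59944328])} [898. 579. 977.]
side {'fx': 531.7131552156762, 'fy': 531.7131552156762, 'cx': 285.9772702345633, 'cy': 204.39459756471933, 'k1': -0.21148925076809022, 'rvec': array([ 2.45176362, -0.46149471,  0.14996033]), 'tvec': array([-518.74722322,  208.83514495, 1076.65574405])} [ 311. -645.  980.]
```

View pics/scene0.png

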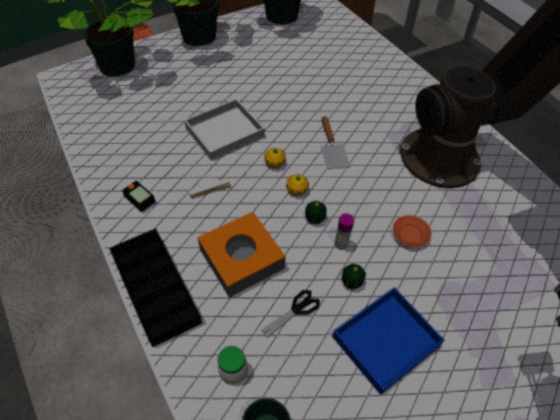

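View pics/side0.png

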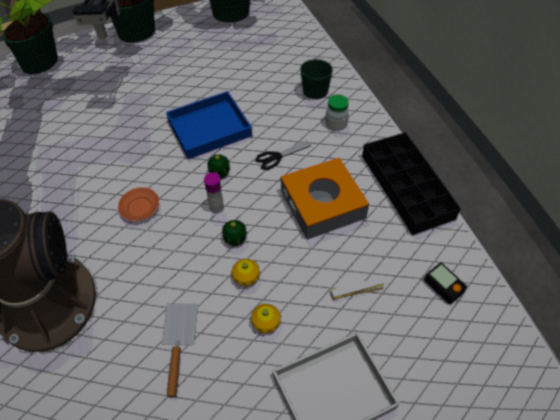

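The scene view shows the purple cap at (345,222), gems at (316,211) and (353,276), and pattypans at (275,157) and (297,184). The box port is at (241,247), the white tray at (225,129) and the blue tray at (388,338). The side view shows the same things, with the cap at (212,182) and the port at (323,190).

```bash
cat > h.py <<'E'
import cv2,numpy as np
from rig import bot
def cam(n):
    c=bot.camera_params(n); R=cv2.Rodrigues(np.array(c['rvec'],float))[0]; return c,R,np.array(c['tvec'],float)
def slopes(c,uv):
    uv=np.asarray(uv,float).reshape(-1,2)
    K=np.array([[c['fx'],0,c['cx']],[0,c['fy'],c['cy']],[0,0,1]])
    return cv2.undistortPoints(uv[:,None],K,np.array([c['k1'],0,0,0.])).reshape(-1,2)
def plane(C,uv,z):
    c,R,t=C; s=slopes(c,uv); d=np.c_[s,np.ones(len(s))]@R; o=-R.T@t
    return o+d*((z-o[2])/d[:,2])[:,None]
def cloud(C,d):
    c,R,t=C; h,w=d.shape; v,u=np.mgrid[:h,:w]
    s=slopes(c,np.c_[u.ravel(),v.ravel()]); P=np.c_[s,np.ones(len(s))]*d.reshape(-1,1)
    P=(P-t)@R; P[d.ravel()==0]=np.nan; return P.reshape(h,w,3)
RANGES={'purple':((138,100,40),(165,255,255)),'yellow':((20,130,70),(33,255,255)),'green':((45,60,8),(85,255,110)),'orange':((5,180,120),(17,255,255)),'blue':((108,150,50),(125,255,255))}
def mask(p,col): return cv2.inRange(cv2.cvtColor(p,cv2.COLOR_RGB2HSV),*map(np.array,RANGES[col]))
def blobs(m,amin):
    n,l,st,ce=cv2.connectedComponentsWithStats(m); return [(ce[i],st[i],l==i) for i in range(1,n) if st[i,4]>=amin]
E
python3 - <<'E'
from h import *
for n in("scene","side"):
    f=np.load(n+"0.npz");p,d=f['p'],f['d'];C=cam(n);P=cloud(C,d)
    print(n)
    for col,z in(('purple',90),('yellow',24),('green',26)):
        for ce,st,l in blobs(mask(p,col),120):
            Q=P[l];print(col,ce.round(),st[2:],plane(C,ce,z)[0].round(1),'ztop',np.nanpercentile(Q[:,2],95).round(0))
    roof=mask(p,'orange')
    for ce,st,l in blobs(roof,1500):
        Q=P[l];Q=Q[abs(Q[:,2]-56)<5][:,:2].astype(np.float32);print('roof',cv2.minAreaRect(Q))
        cs,_=cv2.findContours(l.astype(np.uint8),cv2.RETR_CCOMP,cv2.CHAIN_APPROX_NONE)
        for c in cs:
            if 300<cv2.contourArea(c)<3000:
                q=plane(C,c.reshape(-1,2),56)[:,:2].astype(np.float32);print('hole',cv2.fitEllipse(q))
    for ce,st,l in blobs(mask(p,'blue'),1500):
        Q=P[l];Q=Q[abs(Q[:,2]-35)<5][:,:2].astype(np.float32);print('blue',cv2.minAreaRect(Q))
    box=plane(C,(225,129) if n=='scene' else (335,390),5)[0]
    print('white guess',box)
    ok=(abs(P[...,2]-35)<5)&(np.hypot(*(P[...,:2]-box[:2]).transpose(2,0,1))<150)
    Q=P[ok][:,:2].astype(np.float32);print('white',len(Q),cv2.minAreaRect(Q))
c,R,t=cam('wrist');print('wrist cam',-R.T@t,R[2],bot.read_state()['tcp_pos'])
E
```

```text
scene
purple [346. 220.] [ 15  14 165] [418.9 100.1  90. ] ztop 109.0
yellow [275. 156.] [ 20  18 274] [ 431.5 -211.5   24. ] ztop 51.0
yellow [297. 183.] [ 22  18 302] [428.4 -97.4  24. ] ztop 50.0
green [65. 22.] [ 154   76 5072] [  778.  -1234.4    26. ] ztop 256.0
green [197.  23.] [ 47  45 611] [ 342.  -947.8   26. ] ztop 142.0
green [282.  10.] [ 31  24 271] [  18.8 -876.8   26. ] ztop 103.0
green [315. 212.] [ 20  21 318] [439.2   7.6  26. ] ztop 53.0
green [353. 276.] [ 22  25 374] [462.1 205.4  26. ] ztop 53.0
green [231. 359.] [ 27  28 590] [794.6 243.9  26. ] ztop 82.0
green [266. 411.] [ 47  21 629] [782.4 370.7  26. ] ztop 80.0
roof ((658.29638671875, 25.1390380859375), (148.41497802734375, 149.90737915039062), 1.3351249694824219)
hole ((657.8335571289062, 24.498167037963867), (74.86563110351562, 75.32408142089844), 156.32691955566406)
blue ((482.5581970214844, 366.53515625), (181.0059814453125, 158.89906311035156), 5.85408878326416)
white guess [ 494.95043416 -397.01526866    5.        ]
white 404 ((501.5517883300781, -389.4713134765625), (182.26278686523438, 165.986221
[... 526 characters left out ...]
6  26. ] ztop 53.0
green [234. 233.] [ 23  26 430] [437.2   4.9  26. ] ztop 52.0
roof ((656.8856811523438, 24.206218719482422), (149.10244750976562, 151.5131072998047), 1.7226707935333252)
hole ((656.5657958984375, 23.221046447753906), (72.54341125488281, 75.27758026123047), 146.75082397460938)
blue ((479.486572265625, 363.5470886230469), (178.4207000732422, 163.73306274414062), 5.671334266662598)
white guess [ 504.06961893 -387.38696985    5.        ]
white 766 ((500.4212341308594, -389.6507263183594), (182.00547790527344, 161.56369018554688), 3.8765954971313477)
wrist cam [368.15736191 570.39296711 384.44110849] [-0.24943304  0.12248322 -0.96061492] [300.58918917 603.89931452 225.70968141]
```

{"op": "drive_tool", "data": {"series": "8.76 33.2 39.4 2.5 1.109;8.76 33.2 39.4 2.5 1.109;8.76 33.2 39.4 2.5 1.109;8.76 33.2 39.4 2.5 1.109;8.76 33.2 39.4 2.5 1.109;8.76 33.2 39.4 2.5 1.109;8.76 33.2 39.4 2.5 1.109;8.76 33.2 39.4 2.5 1.109;8.76 33.2 39.4 2.5 1.109;8.76 33.2 39.4 2.5 1.109;8.76 33.2 39.4 2.5 1.109;8.76 33.2 39.4 2.5 1.109", "newtons": 15}}

```text
time_s: 1.3
tcp_pos: [422.3, 101.3, 201.3]
ee_rot: [2.217, -2.225, -0.0]
ft_force: [0.4, 0.7, -1.2]
grip_width: 87.9
grasp_force: 0.0
```

```bash
cat >> h.py <<'E'
def go(x,y,z,psi=None):
    """print tool-axis shift (cm) and turn to reach measured TCP x,y,z and heading psi (deg) of tool x"""
    s=bot.read_state(); R=cv2.Rodrigues(np.array(s['ee_rot'],float))[0]; d=R.T@(np.array([x,y,z])-s['tcp_pos'])/10
    a=np.arctan2(R[1,0],R[0,0]); t=0 if psi is None else (a-np.radians(psi)+np.pi)%(2*np.pi)-np.pi
    print('shift',d.round(2),'turn',round(t,3),'| psi',np.degrees(a).round(2),'tcp',np.round(s['tcp_pos'],1),'t',round(s['time_s'],2),'q6',round(s['q'][5],2))
E
python3 - <<'E'
from h import *
C=cam('wrist');p,d=bot.grab_frame('wrist');cv2.imwrite('pics/w1.png',p[:,:,::-1]);P=cloud(C,d)
for ce,st,l in blobs(mask(p,'purple'),300):
    Q=P[l];zt=np.nanmax(Q[:,2]);T=Q[Q[:,2]>100][:,:2].astype(np.float32)
    print(ce,st,plane(C,ce,90)[0],zt, cv2.minEnclosingCircle(T), np.nanmedian(Q[:,2]))
go(422,104,71,-90)
E
```

```text
[279.19619772 213.19543726] [ 260  192   39   44 1315] [425.60089038 106.95143356  90.        ] 108.11437982850597 ((425.3765563964844, 105.74349212646484), 17.940202713012695) 105.47091145315638
shift [-0.15  0.03 13.04] turn -0.003 | psi -90.15 tcp [422.4 102.5 201.4] t 1.35 q6 -0.7
```

View pics/w1.png

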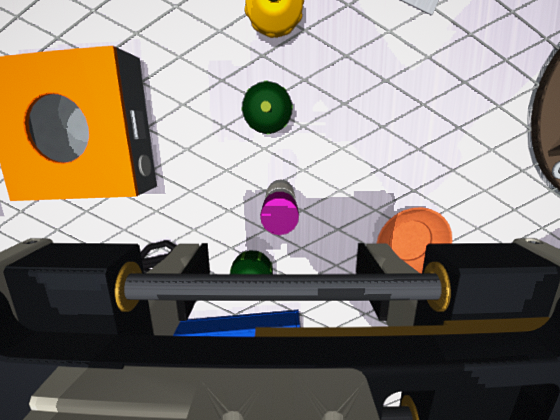

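The wrist view shows the cap at (279,213), giving (425.4, 105.7) with a 17.9 mm radius, as expected. Descending and gripping it.

{"op": "drive_tool", "data": {"series": "8.76 -0.33 -0.3 4 0;8.76 -0.33 -0.3 8 0;8.76 -0.33 -0.3 11 0;8.76 -0.33 -0.3 13.04 0;8.76 -0.33 -0.3 13.04 0;3 -0.33 -0.3 13.04 0;3 -0.33 -0.3 13.04 0;3 -0.33 -0.3 13.04 0;3 -0.33 -0.3 13.04 0;3 -0.33 -0.3 13.04 0;3 -0.33 -0.3 13.04 0;3 -0.33 -0.3 13.04 0", "newtons": 15}}

```text
time_s: 2.55
tcp_pos: [425.5, 106.9, 71.3]
ee_rot: [-2.221, 2.221, -0.0]
ft_force: [0.3, 0.3, -0.2]
grip_width: 37.3
grasp_force: 0.0
```

```bash
python3 - <<'E'
from h import *
print(bot.read_state()['grip_width'],bot.read_state()['grasp_force']);go(657.3,24.2,146,-90)
E
```

```text
37.34257101625287 0.0
shift [  8.27 -23.18  -7.47] turn -0.0 | psi -90.01 tcp [425.5 106.9  71.3] t 2.55 q6 -0.7
```

{"op": "drive_tool", "data": {"series": "3 0 0 0 0;3 0 0 0 0;3 0 0 -1 0;3 0 0 -4 0;3 0 0 -7 0;3 0 0 -9 0;3 1 -3 -9 0;3 2.2 -6.5 -9 0;3 3.5 -10 -9 0;3 4.8 -14 -9 0;3 6 -17 -9 0;3 7 -20 -9 0"}}

```text
time_s: 3.75
tcp_pos: [626.6, 35.9, 161.3]
ee_rot: [2.22, -2.222, -0.001]
ft_force: [-0.1, 1.1, -1.1]
grip_width: 35.6
grasp_force: 15.0
```

```bash
python3 - <<'E'
from h import *
C=cam('wrist');p,d=bot.grab_frame('wrist');cv2.imwrite('pics/w2.png',p[:,:,::-1]);P=cloud(C,d)
s=bot.read_state();print(s['grip_width'],s['grasp_force'])
go(657.3,24.2,161,-90)
m=mask(p,'orange')
for ce,st,l in blobs(m,1500):
    Q=P[l];Q=Q[abs(Q[:,2]-56)<6][:,:2].astype(np.float32);
    if len(Q)<9:continue
    print('roof',cv2.minAreaRect(Q),len(Q))
    cs,_=cv2.findContours(l.astype(np.uint8),cv2.RETR_CCOMP,cv2.CHAIN_APPROX_NONE)
    for c in cs:
        if cv2.contourArea(c)>1000:
            q=plane(C,c.reshape(-1,2),56)[:,:2].astype(np.float32);print('contour',cv2.fitEllipse(q))
E
```

```text
35.64460923171245 15.000448375940323
shift [ 1.06 -2.68 -0.  ] turn -0.001 | psi -90.03 tcp [630.5  34.9 161. ] t 3.8 q6 -0.37
roof ((638.7965087890625, 33.405887603759766), (111.43359375, 92.06361389160156), 1.5111346244812012) 1976
contour ((645.141357421875, 39.13887023925781), (86.64436340332031, 117.51094818115234), 58.92815017700195)
```

View pics/w2.png

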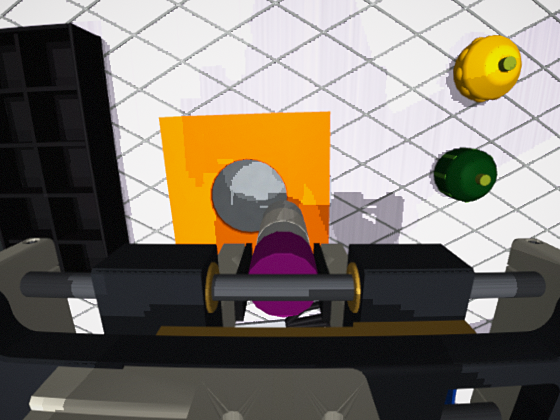

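{"op": "drive_tool", "data": {"series": "3 0.3 -0.8 0 0;3 0.7 -1.8 0 0;3 1 -2.6 0 0;3 1.19 -3.18 0 0;3 1.19 -3.18 0 0;3 1.19 -3.18 0 0;3 1.19 -3.18 0 0"}}

```text
time_s: 4.5
tcp_pos: [656.9, 25.2, 161.3]
ee_rot: [-2.222, 2.221, 0.0]
ft_force: [0.5, 0.4, -0.9]
grip_width: 35.5
grasp_force: 15.0
```

```bash
python3 - <<'E'
from h import *
go(657.2,25,76,-90)
C=cam('wrist');p,d=bot.grab_frame('wrist');cv2.imwrite('pics/w3.png',p[:,:,::-1]);P=cloud(C,d)
m=mask(p,'orange')
u=np.where(m.any(0))[0];print(u.min(),u.max())
# hole arc: non-orange pixels enclosed, left/right/upper edge
for r in (150,170,190,210,225,235,245):
    x=np.where(m[r])[0]
    if len(x)<2: continue
    g=np.where(np.diff(x)>5)[0]; print(r,[(plane(C,(x[i],r),56)[0,:2].round(1).tolist(),plane(C,(x[i+1],r),56)[0,:2].round(1).tolist()) for i in g],plane(C,[(x[0],r),(x[-1],r)],56)[:,:2].round(1).tolist())
E
```

```text
shift [ 0.02 -0.03  8.53] turn 0.0 | psi -89.98 tcp [656.9  25.2 161.3] t 4.5 q6 -0.33
194 363
150 [] [[591.3, -29.8], [585.9, -29.9]]
170 [([732.2, -11.9], [663.9, -11.8]), ([651.2, -11.8], [594.7, -11.9])] [[733.2, -11.9], [585.5, -11.9]]
190 [([689.0, 6.8], [627.0, 6.8]), ([626.1, 6.8], [599.1, 6.7]), ([599.1, 6.7], [587.9, 6.7])] [[689.9, 6.8], [585.1, 6.7]]
210 [([694.3, 26.0], [622.6, 26.0])] [[721.8, 26.0], [583.7, 26.0]]
225 [([689.1, 41.0], [626.9, 41.0])] [[721.8, 41.0], [583.6, 41.0]]
235 [([681.7, 51.2], [632.4, 51.2])] [[721.5, 51.2], [583.8, 51.3]]
245 [([716.3, 61.7], [693.7, 61.6]), ([693.7, 61.6], [686.9, 61.6]), ([683.9, 61.6], [630.2, 61.6]), ([627.2, 61.6], [597.8, 61.7])] [[722.2, 61.7], [592.9, 61.7]]
```

View pics/w3.png

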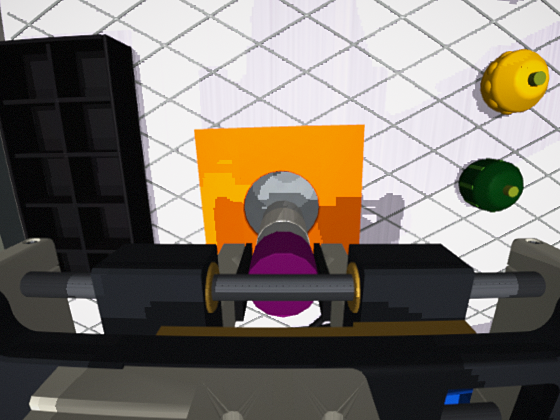

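The view shows the port at about (281,205), centred at (658, 24), with the tube right above it. Lowering.

{"op": "drive_tool", "data": {"series": "3 0.02 -0.1 1 0;3 0.02 -0.1 2.5 0;3 0.02 -0.1 4 0;3 0.02 -0.1 5.5 0;3 0.02 -0.1 6.8 0;3 0.02 -0.1 7.7 0;3 0.02 -0.1 8.2 0;3 0.02 -0.1 8.4 0;3 0.02 -0.1 8.5 0;3 0.02 -0.1 8.5 0;3 0.02 -0.1 8.55 0;3 0.02 -0.1 8.55 0"}}

```text
time_s: 5.75
tcp_pos: [658.4, 24.9, 76.1]
ee_rot: [-2.221, 2.221, -0.001]
ft_force: [0.6, -0.4, -1.7]
grip_width: 35.8
grasp_force: 15.0
```

{"op": "drive_tool", "data": {"series": "3 0 0 0.03 0;3 0 0 0.06 0;3 0 0 0.09 0;3 0 0 0.09 0;3 0 0 0.09 0"}}

```text
time_s: 6.25
tcp_pos: [658.4, 24.8, 75.3]
ee_rot: [-2.221, 2.221, -0.001]
ft_force: [-2.0, -0.1, 5.7]
grip_width: 35.7
grasp_force: 15.0
```

{"op": "drive_tool", "data": {"series": "3.7 0 0 -0.04 0;3.9 0 0 -0.04 0;4.3 0 0 -0.04 0;5 0 0 -0.04 0;6 0 0 -0.04 0;7 0 0 -0.04 0;7 0 0 -0.04 0;7 0 0 -1 0;7 0 0 -3 0;7 0 0 -6 0;7 0 0 -9 0;7 0 0 -10 0"}}

```text
time_s: 7.45
tcp_pos: [660.0, 25.0, 179.4]
ee_rot: [-2.219, 2.217, -0.006]
ft_force: [0.1, 0.5, 0.7]
grip_width: 70.2
grasp_force: 0.0
```

```bash
python3 - <<'E'
from h import *
p,d=bot.grab_frame('side');C=cam('side');P=cloud(C,d)
for n in('side','scene'):
    p,d=bot.grab_frame(n);C=cam(n);P=cloud(C,d)
    for ce,st,l in blobs(mask(p,'purple'),50):
        Q=P[l];print(n,ce,st,plane(C,ce,94)[0],np.nanmax(Q[:,2]))
    cv2.imwrite(f'pics/{n}4.png',p[:,:,::-1])
print(bot.read_state()['grip_width'])
go(429,-96.5,120,-90)
E
```

```text
side [324.95220588 178.48161765] [317 169  17  20 272] [657.35584579  23.60700651  94.        ] 113.66033117407183
scene [239.44939271 236.97975709] [232 228  16  19 247] [657.99786919  24.27995933  94.        ] 114.01588114745246
69.59320897461384
shift [12.16 22.95  5.51] turn -0.0 | psi -90.01 tcp [658.4  25.  175.6] t 7.6 q6 -0.33
```

View pics/side4.png

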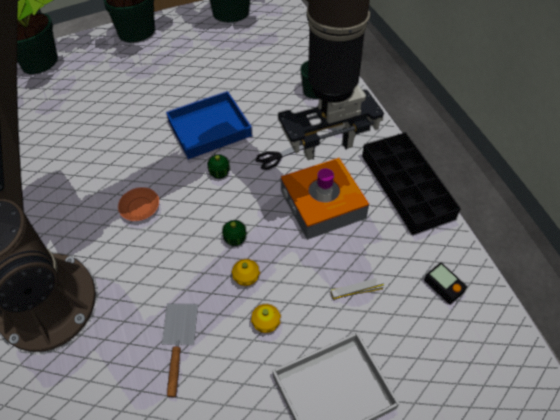

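The tube stands upright in the port, with the cap at (325,178) and measured at (657.7, 24.0), centred to within 1 mm. Next are the pattypans.

{"op": "drive_tool", "data": {"series": "8.76 2 4 0 0;8.76 4 8 0 0;8.76 6 12 0 0;8.76 8 16 0 0;8.76 10 19.5 0 0;8.76 11.5 22 0 0;8.76 12.16 22.95 0 0;8.76 12.16 22.95 0 0;8.76 12.16 22.95 0 0;8.76 12.16 22.95 0 0", "newtons": 12}}

```text
time_s: 8.6
tcp_pos: [429.5, -96.4, 174.4]
ee_rot: [2.221, -2.221, -0.0]
ft_force: [0.8, 0.3, -0.3]
grip_width: 88.0
grasp_force: 0.0
```

```bash
python3 - <<'E'
from h import *
C=cam('wrist');p,d=bot.grab_frame('wrist');cv2.imwrite('pics/w5.png',p[:,:,::-1]);P=cloud(C,d)
for col,z in(('yellow',24),('green',26)):
    for ce,st,l in blobs(mask(p,col),500):
        Q=P[l];T=Q[abs(Q[:,2]-z-5)<10][:,:2].astype(np.float32)
        if len(T)>5: print(col,ce.round(),st,plane(C,ce,z)[0].round(1),cv2.minEnclosingCircle(T))
go(429,-96.5,5,-90)
E
```

```text
yellow [278.  87.] [ 249   55   60   65 2814] [ 433.6 -209.8   24. ] ((433.5196533203125, -208.4566650390625), 29.95610237121582)
yellow [282. 198.] [ 255  172   55   54 2182] [430.4 -95.7  24. ] ((429.83709716796875, -96.99665069580078), 30.230714797973633)
shift [1.000e-02 3.000e-02 1.694e+01] turn 0.0 | psi -89.97 tcp [429.5 -96.4 174.4] t 8.65 q6 -0.23
```

View pics/w5.png

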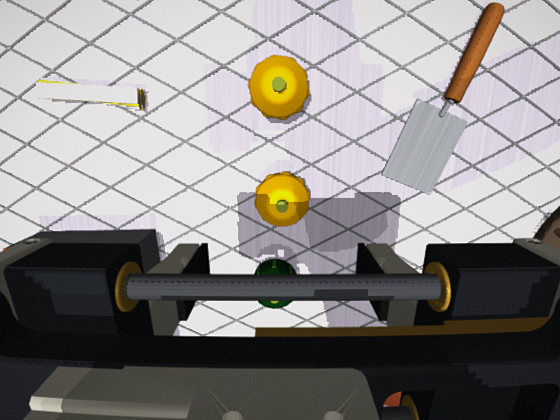

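{"op": "drive_tool", "data": {"series": "8.76 0 -0.06 4 0;8.76 0 -0.06 8 0;8.76 0 -0.06 12 0;8.76 0 -0.06 15 0;8.76 0 -0.06 16.5 0;8.76 0 -0.06 16.9 0;8.76 0 -0.06 16.9 0;5 0 -0.06 16.9 0;5 0 -0.06 16.9 0;5 0 -0.06 16.9 0;5 0 -0.06 16.9 0;5 0 -0.06 16.9 0"}}

```text
time_s: 9.85
tcp_pos: [429.7, -96.7, 6.3]
ee_rot: [-2.221, 2.221, -0.001]
ft_force: [-1.2, 0.0, 4.9]
grip_width: 56.9
grasp_force: 12.0
```

```bash
python3 - <<'E'
from h import *
s=bot.read_state();print(s['grip_width'],s['grasp_force'])
go(459,-392.3,120,-176.2);go(543,-386.7,120,-176.2)
E
```

```text
56.85901102362512 12.000255865277722
shift [ 29.55  -2.94 -11.38] turn 1.505 | psi -89.99 tcp [429.7 -96.7   6.3] t 9.85 q6 -0.23
shift [ 29.   -11.34 -11.37] turn 1.505 | psi -89.99 tcp [429.7 -96.7   6.3] t 9.85 q6 -0.23
```

{"op": "drive_tool", "data": {"series": "5 0 0 -1 0;5 0 0 -3.5 0;5 0 0 -7 0;5 0 0 -10 0;5 1.5 -0.6 -11 0.13;5 4.5 -1.8 -11 0.26;5 8 -3.2 -11 0.4;5 11.5 -4.6 -11 0.54;5 15 -6 -11 0.68;5 18.5 -7.3 -11 0.82;5 22 -8.6 -11 0.96;5 25 -9.8 -11 1.1"}}

```text
time_s: 11.05
tcp_pos: [527.4, -348.6, 116.3]
ee_rot: [0.723, -3.057, -0.0]
ft_force: [0.1, 0.2, -0.7]
grip_width: 57.0
grasp_force: 12.0
```

```bash
python3 - <<'E'
from h import *
s=bot.read_state();print(s['grip_width'],s['grasp_force'])
go(543,-386.7,60,-176.2)
E
```

```text
57.018205974317056 11.991323703259695
shift [ 0.31 -4.11  5.63] turn 0.398 | psi -153.39 tcp [ 527.4 -348.6  116.3] t 11.05 q6 -0.83
```

{"op": "drive_tool", "data": {"series": "5 0.2 -1.6 0 0.14;5 0.3 -3 0 0.28;5 0.45 -4 0 0.405;5 0.45 -4.26 0 0.405;5 0.45 -4.26 1.5 0.405;5 0.45 -4.26 4 0.405;5 0.45 -4.26 6 0.405;5 0.45 -4.26 6 0.405;5 0.45 -4.26 6 0.405"}}

```text
time_s: 11.95
tcp_pos: [542.3, -386.3, 55.5]
ee_rot: [0.107, -3.138, -0.0]
ft_force: [-0.5, -0.1, 0.8]
grip_width: 56.7
grasp_force: 12.0
```

```bash
python3 - <<'E'
from h import *
s=bot.read_state();print(s['grip_width'],s['grasp_force'])
go(543,-386.7,11.5,-176.2)
C=cam('wrist');p,d=bot.grab_frame('wrist');cv2.imwrite('pics/w6.png',p[:,:,::-1])
E
```

```text
56.681318632781604 11.999973979691276
shift [-0.07 -0.05  4.4 ] turn 0.002 | psi -176.09 tcp [ 542.3 -386.3   55.5] t 11.95 q6 -1.18
```

View pics/w6.png

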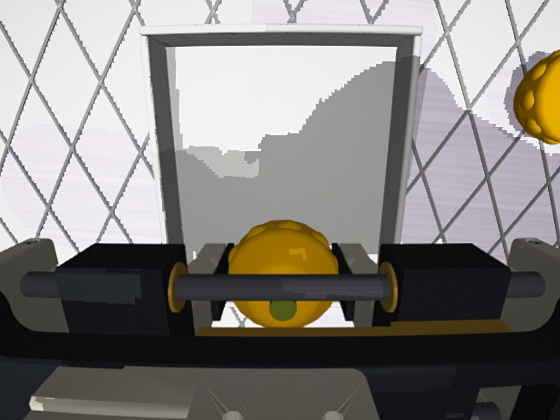

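The squash is upright and centred between the tray walls, at (283,270). Lowering gently.

{"op": "drive_tool", "data": {"series": "5 -0.05 -0.05 1.5 0;5 -0.05 -0.05 3 0;5 -0.05 -0.05 3.8 0;5 -0.05 -0.05 4.1 0;5 -0.05 -0.05 4.25 0;5 -0.05 -0.05 4.3 0;5 -0.05 -0.05 4.35 0;5 -0.05 -0.05 4.4 0;5 -0.05 -0.05 4.4 0"}}

```text
time_s: 12.9
tcp_pos: [543.3, -387.3, 12.0]
ee_rot: [-0.103, 3.139, -0.0]
ft_force: [0.3, -1.2, -0.8]
grip_width: 56.4
grasp_force: 12.0
```

{"op": "drive_tool", "data": {"series": "5 0 0 0.03 0;5 0 0 0.06 0;5 0 0 0.09 0;5 0 0 0.09 0"}}

```text
time_s: 13.3
tcp_pos: [543.3, -387.3, 11.3]
ee_rot: [-0.104, 3.14, -0.0]
ft_force: [-2.3, 1.4, 4.0]
grip_width: 56.8
grasp_force: 12.0
```

{"op": "drive_tool", "data": {"series": "5.8 0 0 0 0;6 0 0 0 0;6.4 0 0 0 0;7 0 0 0 0;7.5 0 0 0 0;7.5 0 0 0 0;7.5 0 0 -0.8 0;7.5 0 0 -3 0;7.5 0 0 -7 0;7.5 0 0 -11 0;7.5 0 0 -11 0;7.5 0 0 -11 0"}}

```text
time_s: 14.5
tcp_pos: [543.9, -387.5, 122.9]
ee_rot: [-0.103, 3.137, -0.002]
ft_force: [-0.0, -0.0, -1.1]
grip_width: 74.8
grasp_force: 0.0
```

```bash
python3 - <<'E'
from h import *
go(433,-209.2,120,-90)
C=cam('wrist');p,d=bot.grab_frame('wrist');cv2.imwrite('pics/w7.png',p[:,:,::-1]);P=cloud(C,d)
for ce,st,l in blobs(mask(p,'yellow'),800):
    print(ce,st,plane(C,ce,29)[0],np.nanpercentile(P[l][:,2],[50,99]))
E
```

```text
shift [ 9.9  18.52  0.24] turn -1.505 | psi -176.23 tcp [ 543.9 -387.5  122.9] t 14.5 q6 -1.18
[499.07050184  99.51162791] [ 462   63   77   74 4085] [ 433.6076541  -212.34022033   29.        ] [40.73783371 49.44235947]
[282.89981332 212.65992533] [ 250  180   67   67 3214] [ 544.80477242 -387.43123207   29.        ] [47.58082304 54.61262067]
[378.24004425 329.88053097] [ 233  320  277   16 1808] [ 665.67958436 -279.79106995   29.        ] [216.95911166 219.20597015]
```

{"op": "drive_tool", "data": {"series": "8.76 1 1.9 0 -0.13;8.76 2 3.8 0 -0.27;8.76 3 5.6 0 -0.41;8.76 4 7.5 0 -0.55;8.76 5 9.4 0 -0.69;8.76 6 11.2 0 -0.83;8.76 7 13.1 0 -0.97;8.76 8 15 0 -1.11;8.76 9 16.8 0 -1.25;8.76 9.9 18.5 0 -1.38;8.76 9.9 18.5 0 -1.505;8.76 9.9 18.5 0 -1.505"}}

```text
time_s: 15.75
tcp_pos: [431.5, -208.7, 120.2]
ee_rot: [2.224, -2.218, -0.002]
ft_force: [0.8, 0.4, -0.2]
grip_width: 87.8
grasp_force: 0.0
```

{"op": "drive_tool", "data": {"series": "8.76 0 0 3 0;8.76 0 0 7 0;8.76 0 0 10 0;8.76 0 0 11.3 0;8.76 0 0 11.7 0;8.76 0 0 11.7 0;5 0 0 11.7 0;5 0 0 11.7 0;5 0 0 11.7 0;5 0 0 11.7 0;5 0 0 11.7 0;5 0 0 11.7 0"}}

```text
time_s: 16.95
tcp_pos: [432.6, -209.2, 4.3]
ee_rot: [-2.221, 2.221, -0.001]
ft_force: [-0.8, 1.4, 5.5]
grip_width: 56.6
grasp_force: 12.0
```

```bash
python3 - <<'E'
from h import *
s=bot.read_state();print(s['grip_width'],s['grasp_force'])
go(459,-392.6,116,-176.2)
E
```

```text
56.61877273497691 12.000249314514804
shift [ 18.34  -2.65 -11.16] turn 1.505 | psi -89.99 tcp [ 432.6 -209.2    4.3] t 16.95 q6 0.04
```

{"op": "drive_tool", "data": {"series": "5 0 0 -1 0;5 0 0 -3.5 0;5 0 0 -7 0;5 1 -0.15 -10 0.13;5 3 -0.4 -11 0.26;5 5 -0.7 -11 0.4;5 7 -1 -11 0.54;5 9 -1.3 -11 0.68;5 11 -1.6 -11 0.82;5 13 -1.9 -11 0.96;5 15 -2.2 -11 1.1;5 17 -2.5 -11 1.24"}}

```text
time_s: 18.15
tcp_pos: [456.9, -379.8, 114.3]
ee_rot: [0.508, -3.1, -0.001]
ft_force: [0.4, 0.7, -0.1]
grip_width: 56.7
grasp_force: 12.0
```

{"op": "drive_tool", "data": {"series": "5 0.1 -1 0 0.13;5 0.1 -1.35 0 0.265;5 0.1 -1.35 0 0.265;5 0.1 -1.35 2 0.265;5 0.1 -1.35 4 0.265;5 0.1 -1.35 5 0.265;5 0.1 -1.35 5 0.265;5 0.1 -1.35 5 0.265"}}

```text
time_s: 18.95
tcp_pos: [461.0, -392.3, 64.5]
ee_rot: [-0.106, 3.14, -0.001]
ft_force: [0.6, -0.3, -0.5]
grip_width: 56.7
grasp_force: 12.0
```

```bash
python3 - <<'E'
from h import *
s=bot.read_state();print(s['grip_width'],s['grasp_force'])
go(459,-392.6,9.8,-176.2)
E
```

```text
56.70290535416007 11.999969358157614
shift [ 0.2  -0.01  5.47] turn 0.001 | psi -176.12 tcp [ 461.  -392.3   64.5] t 18.95 q6 -1.12
```

{"op": "drive_tool", "data": {"series": "5 0.2 0 1.5 0;5 0.2 0 3.5 0;5 0.2 0 4.7 0;5 0.2 0 5.2 0;5 0.2 0 5.35 0;5 0.2 0 5.4 0;5 0.2 0 5.45 0;5 0.2 0 5.45 0;5 0.2 0 5.48 0;5 0.2 0 5.5 0;5 0.2 0 5.5 0"}}

```text
time_s: 20.05
tcp_pos: [458.9, -392.5, 9.4]
ee_rot: [-0.104, 3.139, -0.001]
ft_force: [-1.1, -0.0, 4.0]
grip_width: 56.7
grasp_force: 12.0
```

Contact with the floor. Releasing, then over to the gem squash.

{"op": "drive_tool", "data": {"series": "5.8 0 0 0 0;6 0 0 0 0;6.4 0 0 0 0;7 0 0 0 0;7.5 0 0 0 0;7.5 0 0 0 0;7.5 0 0 -0.8 0;7.5 0 0 -3 0;7.5 0 0 -7 0;7.5 0 0 -11 0;7.5 0 0 -14 0;7.5 0 0 -14 0"}}

```text
time_s: 21.25
tcp_pos: [461.1, -393.9, 154.8]
ee_rot: [-0.104, 3.132, -0.008]
ft_force: [0.3, 0.7, -1.0]
grip_width: 75.0
grasp_force: 0.0
```

```bash
python3 - <<'E'
from h import *
go(438.2,6.2,150,-90)
C=cam('wrist');p,d=bot.grab_frame('wrist');cv2.imwrite('pics/w8.png',p[:,:,::-1])
E
```

```text
shift [-0.37 40.08  0.28] turn -1.504 | psi -176.18 tcp [ 461.1 -393.9  154.8] t 21.25 q6 -1.12
```

View pics/w8.png

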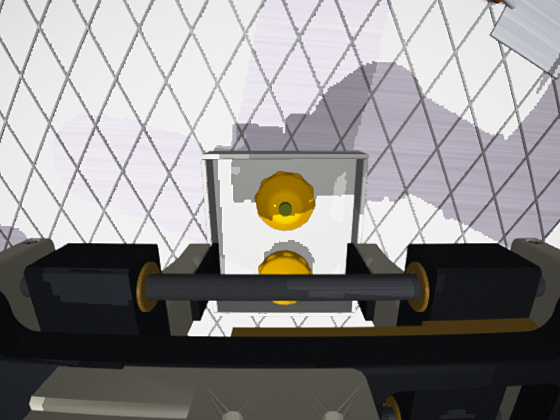

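Both pattypans sit stem up in the white tray, at (285,203) and (285,280).

{"op": "drive_tool", "data": {"series": "8.76 0 3 0 -0.13;8.76 0 7 0 -0.27;8.76 -0.1 11 0 -0.41;8.76 -0.1 15 0 -0.55;8.76 -0.2 19 0 -0.69;8.76 -0.2 23 0 -0.83;8.76 -0.3 27 0 -0.97;8.76 -0.3 31 0 -1.11;8.76 -0.3 35 0 -1.25;8.76 -0.4 38.5 0 -1.38;8.76 -0.4 40.1 0 -1.504;8.76 -0.4 40.1 0 -1.504"}}

```text
time_s: 22.5
tcp_pos: [435.8, 9.6, 148.4]
ee_rot: [2.227, -2.215, -0.001]
ft_force: [-0.1, -0.6, 1.1]
grip_width: 87.7
grasp_force: 0.0
```

{"op": "drive_tool", "data": {"series": "8.76 0 0 0 0;8.76 0 0 0 0"}}

```text
time_s: 22.7
tcp_pos: [435.9, 7.4, 148.5]
ee_rot: [2.217, -2.225, -0.001]
ft_force: [0.0, -0.1, 0.9]
grip_width: 87.6
grasp_force: 0.0
```

```bash
python3 - <<'E'
from h import *
C=cam('wrist');p,d=bot.grab_frame('wrist');P=cloud(C,d);cv2.imwrite('pics/w9.png',p[:,:,::-1])
for ce,st,l in blobs(mask(p,'green'),500):
    Q=P[l];T=Q[(Q[:,2]>18)&(Q[:,2]<48)][:,:2].astype(np.float32)
    if len(T)>5: print(ce.round(),st,plane(C,ce,26)[0].round(1),cv2.minEnclosingCircle(T))
go(438.2,6.2,7,-90)
E
```

```text
[280. 204.] [ 252  176   56   58 2257] [438.9   7.   26. ] ((438.698974609375, 6.401861667633057), 27.072731018066406)
shift [ 0.1  -0.23 14.16] turn -0.003 | psi -90.2 tcp [436.    7.2 148.6] t 22.75 q6 -0.48
```

{"op": "drive_tool", "data": {"series": "8.76 0.07 -0.27 4 0;8.76 0.07 -0.27 8 0;8.76 0.07 -0.27 11 0;8.76 0.07 -0.27 13.2 0;8.76 0.07 -0.27 14.1 0;8.76 0.07 -0.27 14.1 0;5 0.07 -0.27 14.1 0;5 0.07 -0.27 14.1 0;5 0.07 -0.27 14.1 0;5 0.07 -0.27 14.1 0;5 0.07 -0.27 14.1 0;5 0.07 -0.27 14.1 0"}}

```text
time_s: 23.95
tcp_pos: [439.1, 7.4, 8.3]
ee_rot: [-2.22, 2.222, -0.0]
ft_force: [-1.9, 1.0, 6.9]
grip_width: 53.2
grasp_force: 12.0
```

```bash
python3 - <<'E'
from h import *
s=bot.read_state();print(s['grip_width'],s['grasp_force'])
go(523,369.3,117,5.85)
E
```

```text
53.22976659077694 12.000382850674214
shift [-36.2   -8.37 -10.86] turn -1.674 | psi -90.05 tcp [439.1   7.4   8.3] t 23.95 q6 -0.47
```

{"op": "drive_tool", "data": {"series": "5 0 0 -1 0;5 0 0 -3.5 0;5 0 0 -7 0;5 -1.5 -0.3 -10 -0.13;5 -5 -1.1 -11 -0.27;5 -9 -2 -11 -0.41;5 -13 -3 -11 -0.55;5 -17 -4 -11 -0.69;5 -21 -5 -11 -0.83;5 -25 -5.8 -11 -0.97;5 -29 -6.7 -11 -1.11;5 -32 -7.4 -11 -1.25"}}

```text
time_s: 25.15
tcp_pos: [513.5, 329.5, 118.3]
ee_rot: [-3.103, 0.493, -0.0]
ft_force: [0.3, -0.5, -1.4]
grip_width: 53.0
grasp_force: 12.0
```

{"op": "drive_tool", "data": {"series": "5 -0.5 -2 0 -0.14;5 -0.5 -3 0 -0.28;5 -0.5 -4 0 -0.424;5 -0.5 -4 0 -0.424;5 -0.5 -4 0 -0.424"}}

```text
time_s: 25.65
tcp_pos: [520.9, 366.4, 117.9]
ee_rot: [3.137, 0.154, -0.001]
ft_force: [-0.3, -0.3, -0.9]
grip_width: 52.8
grasp_force: 12.0
```

```bash
python3 - <<'E'
from h import *
s=bot.read_state();print(s['grip_width'],s['grasp_force'],s['q'])
go(523,369.3,63,5.85)
E
```

```text
52.84572197448998 11.999687615898438 [ 9.18865718e-01  3.82186142e-01 -2.15784024e-01 -1.94372149e-04
 -9.73440209e-01  7.50076012e-01]
shift [ 0.24 -0.27  5.49] turn -0.004 | psi 5.62 tcp [520.9 366.4 117.9] t 25.65 q6 0.75
```

{"op": "drive_tool", "data": {"series": "5 0.24 -0.27 2 0;5 0.24 -0.27 4.5 0;5 0.24 -0.27 7 0;5 0.24 -0.27 8.8 0;5 0.24 -0.27 9.8 0;5 0.24 -0.27 10.2 0;5 0.24 -0.27 10.35 0;5 0.24 -0.27 10.4 0;5 0.24 -0.27 10.4 0"}}

```text
time_s: 26.55
tcp_pos: [523.7, 370.1, 14.8]
ee_rot: [-3.136, -0.16, -0.002]
ft_force: [-0.6, 0.2, 0.3]
grip_width: 53.0
grasp_force: 12.0
```

{"op": "drive_tool", "data": {"series": "5 0 0 0.03 0;5 0 0 0.06 0;5 0 0 0.06 0"}}

```text
time_s: 26.85
tcp_pos: [523.4, 369.7, 13.5]
ee_rot: [-3.137, -0.16, -0.0]
ft_force: [-1.2, 0.4, -0.7]
grip_width: 52.6
grasp_force: 12.0
```

{"op": "drive_tool", "data": {"series": "5 0 0 0.03 0;5 0 0 0.05 0;5 0 0 0.07 0;5 0 0 0.07 0"}}

```text
time_s: 27.25
tcp_pos: [523.4, 369.8, 13.3]
ee_rot: [-3.137, -0.161, -0.001]
ft_force: [-2.2, -1.5, 7.4]
grip_width: 52.7
grasp_force: 12.0
```

{"op": "drive_tool", "data": {"series": "5.4 0 0 -0.02 0;5.6 0 0 -0.02 0;6 0 0 -0.02 0;6.6 0 0 -0.02 0;7.4 0 0 -0.02 0;7.4 0 0 -0.02 0;7.4 0 0 -0.8 0;7.4 0 0 -3 0;7.4 0 0 -7 0;7.4 0 0 -11 0;7.4 0 0 -13 0;7.4 0 0 -13 0"}}

```text
time_s: 28.45
tcp_pos: [525.0, 371.3, 147.5]
ee_rot: [-3.132, -0.161, -0.009]
ft_force: [0.8, 0.3, -0.1]
grip_width: 74.1
grasp_force: 0.0
```

```bash
python3 - <<'E'
from h import *
go(462.6,206,145,-90)
E
```

```text
shift [-7.9  15.8   0.13] turn 1.673 | psi 5.88 tcp [525.  371.3 147.5] t 28.45 q6 0.75
```

{"op": "drive_tool", "data": {"series": "8.76 -0.8 1.6 0 0.13;8.76 -1.6 3.2 0 0.27;8.76 -2.4 4.8 0 0.41;8.76 -3.2 6.4 0 0.55;8.76 -4 8 0 0.69;8.76 -4.8 9.6 0 0.83;8.76 -5.5 11.2 0 0.97;8.76 -6.2 12.8 0 1.11;8.76 -7 14.3 0 1.25;8.76 -7.7 15.7 0 1.39;8.76 -7.7 15.7 0 1.53;8.76 -7.7 15.7 0 1.673"}}

```text
time_s: 29.65
tcp_pos: [462.3, 205.0, 142.5]
ee_rot: [2.214, -2.228, -0.0]
ft_force: [0.8, -0.2, -0.3]
grip_width: 87.8
grasp_force: 0.0
```

{"op": "drive_tool", "data": {"series": "8.76 0 0 0 0;8.76 0 0 0 0"}}

```text
time_s: 29.85
tcp_pos: [462.6, 205.5, 142.4]
ee_rot: [2.226, -2.217, -0.0]
ft_force: [0.2, -0.3, -0.2]
grip_width: 87.6
grasp_force: 0.0
```

```bash
python3 - <<'E'
from h import *
C=cam('wrist');p,d=bot.grab_frame('wrist');P=cloud(C,d);cv2.imwrite('pics/w10.png',p[:,:,::-1])
for ce,st,l in blobs(mask(p,'green'),500):
    Q=P[l];T=Q[(Q[:,2]>18)&(Q[:,2]<48)][:,:2].astype(np.float32)
    if len(T)>5: print(ce.round(),st,plane(C,ce,26)[0].round(1),cv2.minEnclosingCircle(T))
go(462.6,206,7,-90)
E
```

```text
[283. 206.] [ 255  178   56   57 2354] [462.7 205.5  26. ] ((462.5661926269531, 204.8183135986328), 27.065778732299805)
[229. 329.] [207 320  44  17 547] [522.4 349.8  26. ] ((522.4261474609375, 356.357421875), 23.271631240844727)
shift [-0.04  0.   13.54] turn 0.004 | psi -89.77 tcp [462.6 205.6 142.4] t 29.9 q6 -0.8
```

View pics/w10.png

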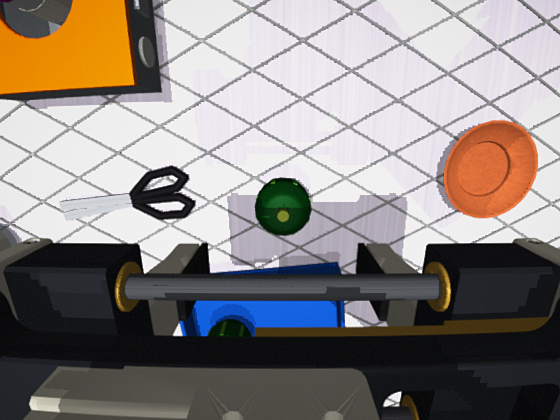

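The gem is at (283,206), measured at (462.6, 205.2). The scissors at (190,195) are clear of the fingers.

{"op": "drive_tool", "data": {"series": "8.76 0 0 4 0;8.76 0 0 8 0;8.76 0 0 11 0;8.76 0 0 12.8 0;8.76 0 0 13.4 0;8.76 0 0 13.4 0;5 0 0 13.4 0;5 0 0 13.4 0;5 0 0 13.4 0;5 0 0 13.4 0;5 0 0 13.4 0;5 0 0 13.4 0"}}

```text
time_s: 31.1
tcp_pos: [462.9, 205.8, 9.0]
ee_rot: [-2.221, 2.221, -0.0]
ft_force: [-2.7, 0.6, 5.0]
grip_width: 52.8
grasp_force: 12.0
```

```bash
python3 - <<'E'
from h import *
s=bot.read_state();print(s['grip_width'],s['grasp_force'])
go(439,360.7,118,5.85)
E
```

```text
52.807563620122934 12.000394497590605
shift [-15.5    2.38 -10.9 ] turn -1.673 | psi -89.99 tcp [462.9 205.8   9. ] t 31.1 q6 -0.81
```

{"op": "drive_tool", "data": {"series": "5 0 0 -1 0;5 0 0 -3.5 0;5 0 0 -7 0;5 -0.5 0.1 -10 -0.13;5 -2 0.3 -11 -0.27;5 -4 0.6 -11 -0.41;5 -6 0.9 -11 -0.55;5 -8 1.2 -11 -0.69;5 -10 1.5 -11 -0.83;5 -12 1.8 -11 -0.97;5 -14 2.1 -11 -1.11;5 -15.5 2.38 -11 -1.25"}}

```text
time_s: 32.3
tcp_pos: [438.7, 361.6, 119.1]
ee_rot: [-3.103, 0.492, -0.0]
ft_force: [0.2, -0.3, -1.6]
grip_width: 52.5
grasp_force: 12.0
```

{"op": "drive_tool", "data": {"series": "5 0 0 0 -0.14;5 0 0 0 -0.28;5 0 0 0 -0.423;5 0 0 0 -0.423;5 0 0 0 -0.423"}}

```text
time_s: 32.8
tcp_pos: [438.9, 360.5, 118.9]
ee_rot: [-3.138, -0.154, 0.0]
ft_force: [0.3, 1.1, 0.1]
grip_width: 52.6
grasp_force: 12.0
```

```bash
python3 - <<'E'
from h import *
s=bot.read_state();print(s['grip_width'],s['grasp_force'])
go(439,360.7,14.3,5.85)
E
```

```text
52.565495706657586 11.99962231432437
shift [ 1.000e-02 -2.000e-02  1.046e+01] turn -0.004 | psi 5.61 tcp [438.9 360.5 118.9] t 32.8 q6 0.64
```

{"op": "drive_tool", "data": {"series": "5 0 0 2 0;5 0 0 4.5 0;5 0 0 7 0;5 0 0 8.8 0;5 0 0 9.8 0;5 0 0 10.2 0;5 0 0 10.3 0;5 0 0 10.38 0;5 0 0 10.42 0;5 0 0 10.45 0;5 0 0 10.45 0"}}

```text
time_s: 33.9
tcp_pos: [439.1, 360.8, 14.5]
ee_rot: [-3.137, -0.16, -0.001]
ft_force: [-0.1, 0.4, -0.9]
grip_width: 52.7
grasp_force: 12.0
```

{"op": "drive_tool", "data": {"series": "5 0 0 0.03 0;5 0 0 0.05 0;5 0 0 0.07 0;5 0 0 0.07 0"}}

```text
time_s: 34.3
tcp_pos: [439.1, 360.8, 14.0]
ee_rot: [-3.137, -0.161, -0.001]
ft_force: [-2.2, -1.1, 5.9]
grip_width: 53.3
grasp_force: 12.0
```

{"op": "drive_tool", "data": {"series": "5.4 0 0 -0.02 0;5.6 0 0 -0.02 0;6 0 0 -0.02 0;6.6 0 0 -0.02 0;7.4 0 0 -0.02 0;7.4 0 0 -0.02 0;7.4 0 0 -0.8 0;7.4 0 0 -3 0;7.4 0 0 -7 0;7.4 0 0 -11 0;7.4 0 0 -15 0;7.4 0 0 -18 0"}}

```text
time_s: 35.5
tcp_pos: [439.4, 361.0, 197.0]
ee_rot: [-3.135, -0.161, -0.003]
ft_force: [0.6, 0.8, 0.4]
grip_width: 74.2
grasp_force: 0.0
```

{"op": "drive_tool", "data": {"series": "7.4 0 3 0 0;7.4 0 7 0 0;7.4 0 11 0 0;7.4 0 15 0 0;7.4 0 18 0 0;7.4 0 18 0 0;7.4 0 18 0 0"}}

```text
time_s: 36.2
tcp_pos: [457.5, 181.1, 194.2]
ee_rot: [-3.137, -0.158, -0.002]
ft_force: [0.3, 0.3, 0.7]
grip_width: 74.0
grasp_force: 0.0
```

```bash
python3 - <<'E'
from h import *
s=bot.read_state();print(s['time_s'],s['tcp_pos'],s['ft_force'])
a,d=bot.grab_frame('scene');b,_=bot.grab_frame('side')
v=np.hstack([cv2.resize(a[90:400,160:460],(400,413)),cv2.resize(b[80:420,150:410],(400,413))]);cv2.imwrite('pics/end.png',v[:,:,::-1])
for n,p in(('scene',a),('side',b)):
    C=cam(n)
    for col,z in(('purple',94),('yellow',29),('green',31)):
        for ce,st,l in blobs(mask(p,col),60):
            X=plane(C,ce,z)[0]
            if abs(X[1])<450 and X[0]<700: print(n,col,X.round(1),st[2:])
E
```

```text
36.2 [457.53459015 181.10152845 194.15245738] [0.3437937  0.25090028 0.74631436]
scene purple [658.3  23.1  94. ] [ 16  19 242]
scene yellow [ 457.4 -394.9   29. ] [ 19  17 247]
scene yellow [ 543.6 -389.6   29. ] [ 20  17 253]
scene green [439.4 361.   31. ] [ 25  25 448]
scene green [524.3 370.2  31. ] [ 24  26 453]
side purple [657.4  23.7  94. ] [ 16  20 270]
side yellow [ 544.  -387.3   29. ] [ 31  31 758]
side yellow [ 458.2 -392.5   29. ] [ 33  32 789]
side green [439.  359.2  31. ] [ 20  22 315]
```

View pics/end.png

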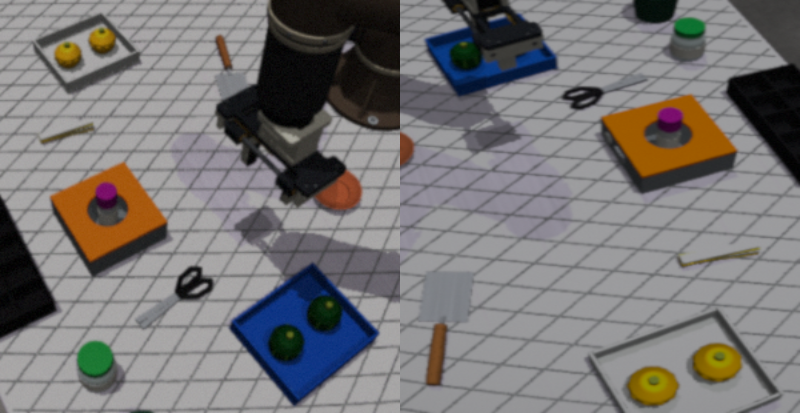

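All four squash are stem up in their trays: yellow at (68,53) and (102,40), green at (286,342) and (325,313). The tube is upright in the port at (107,200), and the gripper is clear.

```bash
python3 -c "
from rig import bot
print(bot.sign_off())"
```

```text
the job is handed in; nothing more can be done
None
```

The job is handed in: the pollen tube went into the port first and stands upright, within about 1 mm of its centre, with both pattypans in the white tray and both gems in the blue tray, stem up, after about 36 s.

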